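# Slide the coaster between teapot and sugar tin

## Task

With the fingertips, push the cork coaster flat along the counter, through the narrow gap between the teapot and the sugar tin, until its rim rests against the straight front of the kettle's base, so that a cup can be filled there. Slide it, never pick it up; do not shove the teapot, the tin or the kettle, leave everything else where it stands, and finish with the hand clear.

Things in the scene. Friction and masses are not known exactly. Their poses are not given: they have to be found in the camera images.
- coaster: The part to push: a loose round cork disc, 100 mm in diameter, 14 mm thick, about 40 g, flat on the counter. Origin at the centre of its underside; z axis up; its yaw means nothing. It starts 380 to 420 mm out from the kettle along the kettle's -x axis, within 30 mm either side of that axis.
- kettle: Stainless kettle fixed on a black power base; origin on the counter under its centre. The base, 28 mm high, has a straight front face, square to the kettle's x axis, 115 mm from the origin on the -x side and 170 mm wide; the coaster ends against it. Kettle above: up to 72 mm radius, 210 mm tall, spout to 117 mm along +y, handle to 125 mm along -y.
- teapot: White porcelain teapot, fixed, one side of the gap. Origin at the centre of its underside. Round: 58 mm radius up to 30 mm height, narrowing to 36 mm at 78 mm; 109 mm tall with knob. Spout to 104 mm along its -x, handle to 102 mm along +x, 21 mm wide, 22 to 86 mm up; its -x points much as the kettle's -x.
- sugar_tin: Round steel tin, fixed, other side of the gap (sides vary). Origin at the centre of its underside. 50 mm radius, 60 mm tall, latch 8 mm out on its -x side. Free width between teapot and tin: 108 to 113 mm. The gap lies about 220 mm from the kettle's origin along its -x axis, and the way through it runs along the kettle's x axis.
- cup: Bystander: loose blue ceramic cup, 76 mm across, 80 mm tall, standing; origin at the centre of its underside. To be left alone.
- jug: Bystander: loose white mug-shaped milk jug, 68 mm across, 85 mm tall, handle on its +y side; origin at the centre of its underside. To be left alone.
- teaspoon: Bystander: loose steel teaspoon, 130 mm long, lying along its x axis beside the kettle; origin near its middle. To be left alone.
- honey_jar: Bystander: loose honey jar, 66 mm across, 95 mm tall, standing off to the robot's left; origin at the centre of its underside. To be left alone.
Not all that is in view belongs to the job. What is shaped like the teapot but black, pink or red is not meant.

How it is judged:
By the outcome, as a careful person would: the job done as asked, in the order asked, and still so for the second after the job is handed in, with the robot touching nothing.
It also fails if it takes over 54 s, if anything falls off the work surface, if the arm or the gripper's body presses on something with over 40 N, if the wrist force passes 120 N, or if a joint passes its speed limit or range.

## Robot

A 6-joint arm with a two-finger parallel gripper is mounted at the origin on the work surface. World frame = base frame: x ahead of the robot, y to its left, z up, the work surface at z = 0. Lengths are in m, angles in rad, forces in N, time in s.
With the tool pointing down it reaches from about 0.325 to 0.9 m from the base axis. Payload 6.1 kg.
Tool frame: the origin (TCP) lies at the very end of the fingers, on their centre line; the grasp point (between the pads) lies 19 mm behind it; z points along the fingers, y is the line along which they close (so a half turn about z gives the same grasp; the last joint's range is limited). The gripper opens to 87 mm and grips with 3 to 60 N. Pads are 19 mm wide; open, the fingers measure 117 mm over their backs; the gripper's body (75 mm by 190 mm) begins 51 mm behind the grasp point.
Start: joints at [1.001, 0.22, 1.526, -0, 1.395, -0.126], TCP at [0.268, 0.564, 0.223] pointing down, gripper open.
Joint ranges: [-2.98, 2.98], [-0.91, 2.08], [0.09, 2.57], [-1.24, 4.39], [0.2, 2.65], [-2.68, 2.68]. Speed limits (rad/s): [2.57, 2.57, 3.01, 3.14, 3.14, 3.14].

## Interface

Orientations are given as a unit quaternion [w, x, y, z].
In Python, from cell import robot gives the robot as it stands.
- The arm moves only by the tool move_arm, never from a script. Its argument "commands" is one flat list of numbers, 5 for each row, row after row: the shift along the tool's x, y, z in m, then the turn about the tool's z in rad, then the closure in counts, from 0 (fully open) to 255 (shut). A call has 1 to 12 rows; each row shifts and turns the commanded pose from where the row before left it, along the tool's axes as they then stand; what a row does not reach is not made up. A row lasts 1/8 s, in which the tool goes at most 62.5 mm and 10.7 degrees, less where a joint would pass 70% of its speed; a pose out of reach is approached as far as the arm can. A call with a gripper value outside its range is refused whole. The fingers move at their own pace and stop on an object; "force" is the grip in N (left out, the last holds). Time passes only in rows, so rows that do not move let the fingers close. It gives the time, the measured TCP pose, the force, the opening and the grip force at its end, in the units of the state.
- robot.state(): the state, without advancing time (a new reading comes with each control period).
- robot.read_camera(name): name is "scene" or "top" or "wrist"; returns the picture (400x640x3 uint8, blue, green, red); there is no depth.
- robot.camera_model(name): a dict with "fx", "fy", "cx", "cy" (pixels), "extrinsics" (4x4, takes a point from camera to world coordinates); the wrist camera has in their place "tool_from_camera" (4x4, takes a point from camera to tool coordinates, whose origin is the TCP and whose axes are the flange's). Camera axes: x right, y down, z forward; pixel columns grow to the right and rows downward; lengths in m; the calibration is good to about 2 mm. A picture is of the moment at which its call begins: read the wrist's pose just before it. camera_model takes no time and is no camera call.
- robot.finish_job(): hands the job in; it is judged then, once.
The state is a dict: "time": time; "joints": joint angles; "joint_vel": joint speeds; "joint_efforts": joint torques, N m; "eef_pos": TCP position; "orientation": TCP orientation; "contact_force": force on the tool from outside, world axes, zero at the start; "moment": the same for the moment, N m; "finger_gap": finger opening in m; "grip_force": force on a finger pad.
Only numpy, scipy, OpenCV 4.12 (cv2) and the standard library are available. Lean on these libraries where they do the work, as an engineer would, in place of code of your own. Each camera call takes 0.05 s, during which the arm holds its last target. There are 200 camera calls.

## Working session

There is one attempt and no reset: what is moved stays moved. The work goes in short steps, Python scripts to look and compute and a tool call to move; the robot and the scene stay as the last step left them, time stands still between calls to the robot, and variables do not carry over. Pictures are saved under pics/ and viewed, at most 10 in all, crops included, and the job is handed in when it is done.

Besides the shell and the picture viewer there is one more tool, called after ">>>" by a JSON object that holds its "op" and its "data", one argument or row to a line. move_arm: Moves the arm, as the interface text tells. Its arguments: {"type":"object","properties":{"commands":{"type":"array"},"force":{"type":"number"}},"required":["commands"]}

```bash
mkdir -p pics
cat > h.py <<'E'
import numpy as np, cv2
from cell import robot
def world(cam,uv,z):
    m=robot.camera_model(cam);T=np.array(m["extrinsics"])
    d=T[:3,:3]@np.array([(uv[0]-m["cx"])/m["fx"],(uv[1]-m["cy"])/m["fy"],1.])
    o=T[:3,3];return (o+d*(z-o[2])/d[2]).round(4)
def pix(cam,p):
    m=robot.camera_model(cam);T=np.linalg.inv(np.array(m["extrinsics"]))
    c=T[:3,:3]@np.array(p)+T[:3,3];return np.array([m["fx"]*c[0]/c[2]+m["cx"],m["fy"]*c[1]/c[2]+m["cy"]]).round(1)
E
python3 - <<'E'
from h import *
for c in("top","scene"):
    im=robot.read_camera(c);cv2.imwrite(f"pics/{c}0.png",im)
    m=robot.camera_model(c);print(c,m["fx"],np.array(m["extrinsics"]).round(3).tolist())
s=robot.state();print(s["time"],s["eef_pos"],s["orientation"],s["finger_gap"])
E
```

```text
top 424.4174305709132 [[0.005, -0.984, 0.177, 0.354], [-1.0, -0.002, 0.015, 0.063], [-0.014, -0.177, -0.984, 1.168], [0.0, 0.0, 0.0, 1.0]]
scene 402.3747244491707 [[-0.209, 0.739, -0.641, 1.271], [0.978, 0.16, -0.134, 0.216], [0.004, -0.655, -0.756, 0.876], [0.0, 0.0, 0.0, 1.0]]
0.1 [0.26804293 0.56399297 0.22153398] [-3.09025868e-04  2.20085562e-01  9.75480184e-01 -8.13134035e-04] 0.08673336198848336
```

View pics/top0.png

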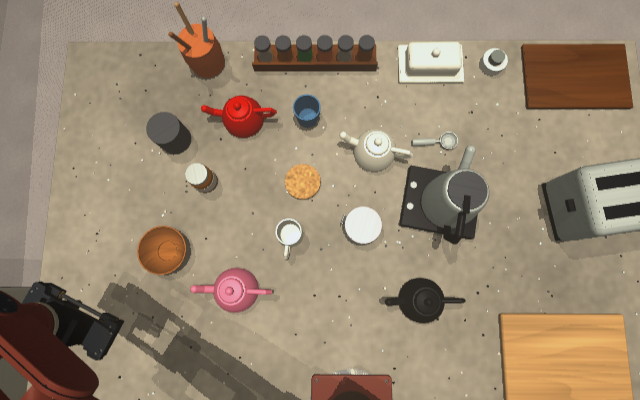

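View pics/scene0.png

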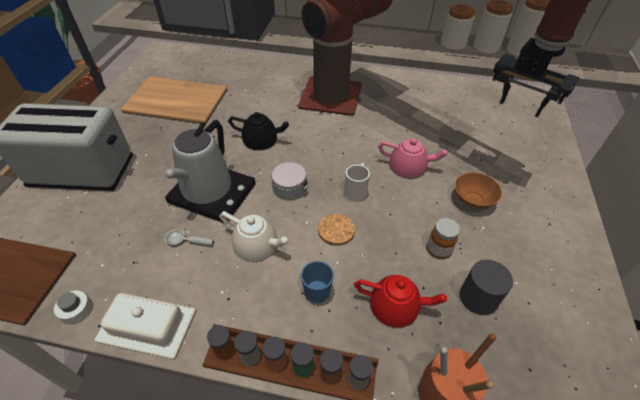

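The top view shows the coaster at (303,182), the white teapot at (376,148), the tin at (363,225) and the kettle base's front edge at about x≈405. The black (422,300), pink (236,290) and red (242,117) teapots are decoys. The white one fits because it stands beside the gap. I'll confirm this in a crop.

Run:
```python
from h import *
im=cv2.imread("pics/top0.png")[110:260,270:500]
cv2.imwrite("pics/crop0.png",cv2.resize(im,None,fx=3.4,fy=3.4,interpolation=cv2.INTER_CUBIC))
```

```text
(no output)
```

View pics/crop0.png

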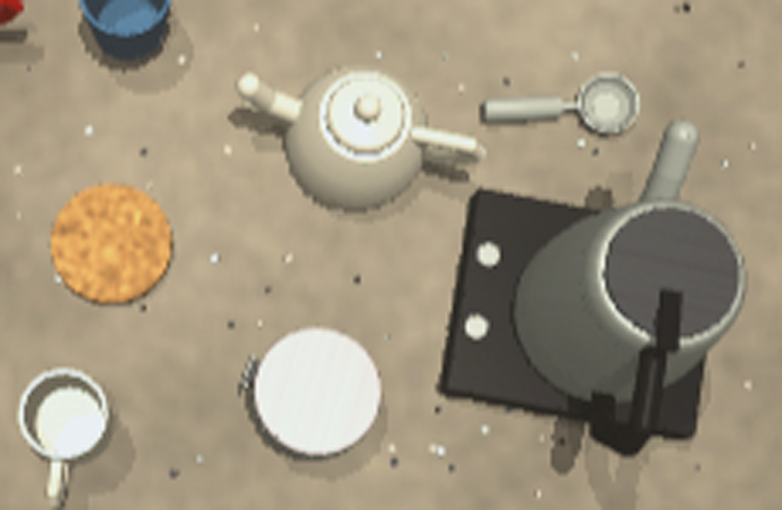

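The crop confirms the white teapot, with spout to the left, handle to the right and the gap below it. In crop pixels: coaster centre (111,243), tin top centre (317,391), teapot knob (368,107), base front corners (474,190) and (441,392).

Run:
```python
from h import *
w=lambda u,v,z:world("top",(270+(u+.5)/3.4-.5,110+(v+.5)/3.4-.5),z)[:2]
C=w(111,243,.014);T=w(317,391,.06);P=w(368,106,.107);L=w(360,116,.08)
print("coaster",C,"rad",np.linalg.norm(w(51,243,.014)-w(172,243,.014))/2,"tin",T,np.linalg.norm(w(254,391,.06)-w(381,391,.06))/2,"teapot",P,L,"jug",w(64,414,.085),"cup",w(126,0,.08))
for z in(0,.028):
    a=w(474,190,z);b=w(441,392,z);print("base",a,b,np.linalg.norm(a-b))
a=w(474,190,.028);b=w(441,392,.028);d=(b-a)/np.linalg.norm(b-a);n=np.array([-d[1],d[0]])
if n[1]>0:n=-n
K=(a+b)/2+n*.115;print("axis +x",n,np.degrees(np.arctan2(n[1],n[0])),"K",K)
for k,p in dict(C=C,T=T,P=P).items():
    r=p-K;print(k,r@n,r@np.array([-n[1],n[0]]))
print("gap",np.linalg.norm(T-P)-.108)
g=robot.camera_model("wrist");print(np.array(g["tool_from_camera"]).round(3).tolist(),g["fx"])
```

```text
coaster [0.6127 0.1315] rad 0.0496501007048324 tin [ 0.4858 -0.0315] 0.04890023006080851 teapot [ 0.6994 -0.0693] [ 0.7    -0.0663] jug [0.4648 0.1612] cup [0.7962 0.1181]
base [ 0.6614 -0.1693] [ 0.4924 -0.1372] 0.1720215393490013
base [ 0.6541 -0.1637] [ 0.4891 -0.1324] 0.1679425199286947
axis +x [-0.18637329 -0.98247901] -100.74120874285626 K [ 0.55016707 -0.26103509]
C -0.3973119482792705 -0.011720766133768608
T -0.2135170998209673 -0.10601850566229261
P -0.21618872818637772 0.11088392033123365
gap 0.10891887884644806
[[-0.0, -0.962, -0.274, 0.075], [1.0, -0.0, -0.0, -0.0], [0.0, -0.274, 0.962, -0.163], [0.0, 0.0, 0.0, 1.0]] 297.71906166342575
```

>>> {"op": "move_arm", "data": {
  "commands": [0,0,0,-0.171,255,0,0,0,-0.171,255,-0.0387,-0.032,0,0,255,-0.0387,-0.032,0,0,255,-0.0387,-0.032,0,0,255,-0.0387,-0.032,0,0,255,-0.0387,-0.032,0,0,255,-0.0387,-0.032,0,0,255,-0.0387,-0.032,0,0,255,-0.0387,-0.032,0,0,255,-0.0387,-0.032,0,0,255,-0.0387,-0.032,0,0,255],
  "force": 10
}}

```text
time: 1.6
eef_pos: [0.6216, 0.2054, 0.222]
orientation: [-0.0, 0.051, 0.999, -0.0]
contact_force: [0.3, 1.1, 0.1]
finger_gap: 0.0007
grip_force: 0.0
```

```bash
cat >> h.py <<'E'
n=np.array([-.1864,-.9825]);l=np.array([.9825,-.1864]);K=np.array([.5502,-.2610])
def kf(p): r=np.array(p)[:2]-K; return np.array([r@n,r@l]).round(4)
def wpose():
    s=robot.state();w,x,y,z=s["orientation"]
    from scipy.spatial.transform import Rotation as R
    M=np.eye(4);M[:3,:3]=R.from_quat([x,y,z,w]).as_matrix();M[:3,3]=s["eef_pos"];return s,M
def wworld(M,uv,z):
    m=robot.camera_model("wrist");T=M@np.array(m["tool_from_camera"])
    d=T[:3,:3]@np.array([(uv[0]-m["cx"])/m["fx"],(uv[1]-m["cy"])/m["fy"],1.])
    o=T[:3,3];return o+d*(z-o[2])/d[2]
def report():
    s,M=wpose();y=M[:3,1]
    print("t",round(s["time"],2),"tcp",np.round(s["eef_pos"],4),"kf",kf(s["eef_pos"]),"toolY deg",np.degrees(np.arctan2(y[1],y[0])).round(2),"F",np.round(s["contact_force"],2),"gap",round(s["finger_gap"],4))
E
python3 - <<'E'
from h import *
report();s,M=wpose();im=robot.read_camera("wrist");cv2.imwrite("pics/w1.png",im);np.save("M1.npy",M)
print(world("top",(198,174),.095))
E
```

```text
t 1.6 tcp [0.6216 0.2054 0.222 ] kf [-0.4716 -0.0168] toolY deg 84.16 F [0.34 1.12 0.14] gap 0.0007
[0.6131 0.3992 0.095 ]
```

View pics/w1.png

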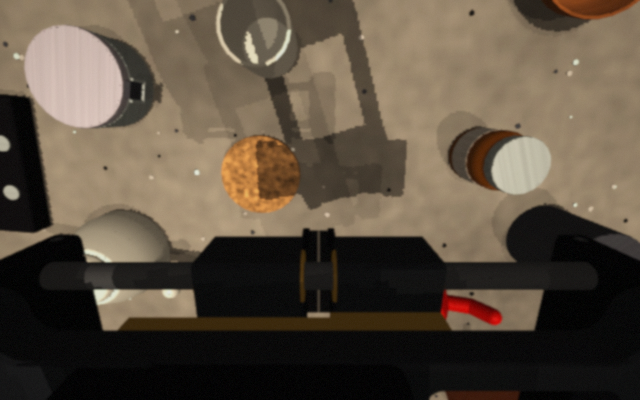

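The wrist view shows the coaster at (261,174), the tin top at (76,77), and the base front running from (36,97) to (50,229). The honey jar (500,160) is well clear. I'll cross-check these with the wrist camera.

Run:
```python
from h import *
M=np.load("M1.npy")
for k,u,z in(("coaster",(261,173.5),.014),("tin",(76,77),.06),("baseA0",(36,97),0),("baseB0",(50,229),0),("baseA",(28,97),.028),("baseB",(45,229),.028)):
    p=wworld(M,u,z);print(k,p.round(4),kf(p))
```

```text
coaster [0.6119 0.1331 0.014 ] [-0.3987 -0.0129]
tin [ 0.4861 -0.0289  0.06  ] [-0.2161 -0.1062]
baseA0 [ 0.492  -0.1296  0.    ] [-0.1182 -0.0816]
baseB0 [ 0.6618 -0.1725  0.    ] [-0.1077  0.0932]
baseA [ 0.4951 -0.1138  0.028 ] [-0.1344 -0.0815]
baseB [ 0.6528 -0.1509  0.028 ] [-0.1273  0.0803]
```

>>> {"op": "move_arm", "data": {
  "commands": [0,0,0.05,0,255,0,0,0.06,0,255,0,0,0.055,0,255,0,0,0.035,0,255,0,0,0.016,0,255,0,0,0,0,255]
}}

```text
time: 2.4
eef_pos: [0.62, 0.2067, 0.0056]
orientation: [-0.001, 0.051, 0.999, -0.0]
contact_force: [-0.4, 0.3, 0.3]
finger_gap: 0.0005
grip_force: 0.0
```

Run:
```python
from h import *
report();im=robot.read_camera("wrist")[90:290,190:450];cv2.imwrite("pics/w2.png",cv2.resize(im,None,fx=2.5,fy=2.5))
```

```text
t 2.4 tcp [0.62   0.2067 0.0056] kf [-0.4725 -0.0186] toolY deg 84.17 F [-0.36  0.27  0.28] gap 0.0005
```

View pics/w2.png

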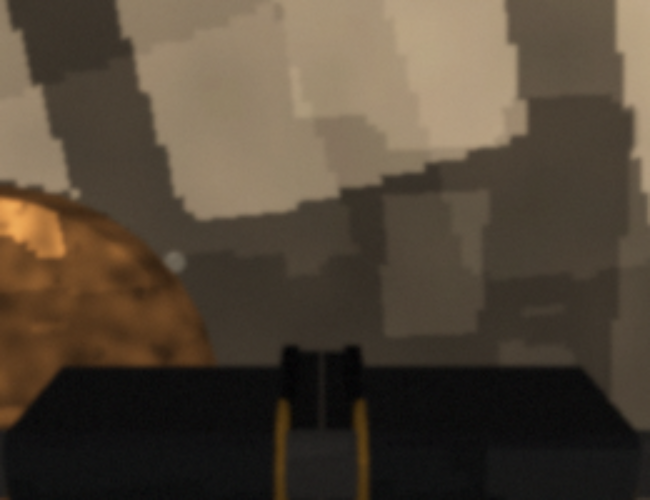

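>>> {"op": "move_arm", "data": {
  "commands": [0,-0.008,0,0,255,0,-0.008,0,0,255,0,-0.012,0,0,255,0,-0.013,0,0,255,0,-0.013,0,0,255,0,-0.013,0,0,255,0,-0.013,0,0,255,0,-0.013,0,0,255,0,-0.013,0,0,255,0,-0.012,0,0,255,0,-0.008,0,0,255,0,-0.004,0,0,255]
}}

```text
time: 3.95
eef_pos: [0.6076, 0.0769, 0.0066]
orientation: [0.0, 0.051, 0.999, 0.0]
contact_force: [-0.6, 0.8, -0.1]
finger_gap: 0.0008
grip_force: 0.1
```

Run:
```python
from h import *
report();im=robot.read_camera("top");cv2.imwrite("pics/t3.png",im)
cv2.imwrite("pics/t3c.png",cv2.resize(im[110:260,270:500],None,fx=3.4,fy=3.4,interpolation=cv2.INTER_CUBIC))
```

```text
t 3.95 tcp [0.6076 0.0769 0.0066] kf [-0.3427 -0.0066] toolY deg 84.14 F [-0.58  0.75 -0.08] gap 0.0008
```

View pics/t3c.png

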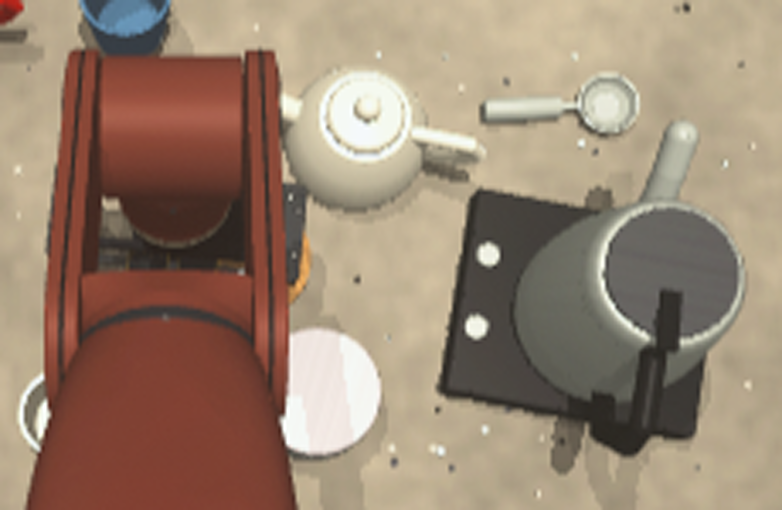

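The crop is mostly hidden by the arm. Only the coaster's front rim shows, at (311,265), and the teapot and tin haven't moved. I'll back off, rise, square up to the kettle axis and look with the wrist camera.

>>> {"op": "move_arm", "data": {
  "commands": [0,0.015,0,0,255,0,0.01,-0.02,0,255,0,0,-0.06,0.085,255,0,0,-0.06,0,255,0,0,-0.06,0,255,0,0,0,0,255]
}}

```text
time: 4.75
eef_pos: [0.6144, 0.1039, 0.2159]
orientation: [0.007, 0.092, 0.996, 0.001]
contact_force: [0.0, -0.3, 0.6]
finger_gap: 0.0007
grip_force: 0.0
```

Run:
```python
from h import *
report();s,M=wpose();np.save("M4.npy",M);im=robot.read_camera("wrist");cv2.imwrite("pics/w4.png",cv2.resize(im[0:300,0:400],None,fx=2,fy=2,interpolation=cv2.INTER_CUBIC))
```

```text
t 4.75 tcp [0.6144 0.1039 0.2159] kf [-0.3705 -0.005 ] toolY deg 79.39 F [ 0.04 -0.35  0.59] gap 0.0007
```

View pics/w4.png

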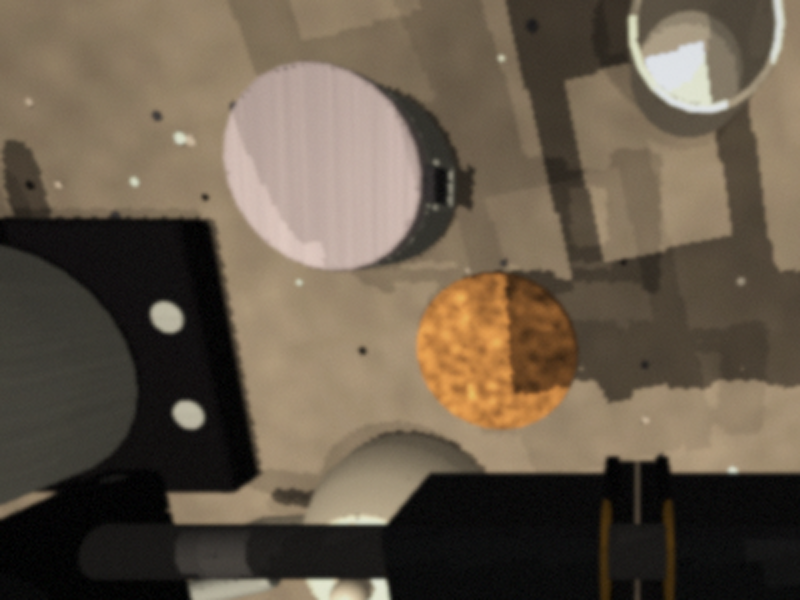

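The wrist view (2×) shows the coaster centre at (497,351), the tin top at (322,166), the teapot's near edge at (408,432), and the base front's top edge running from (208,222) to (236,490).

Run:
```python
from h import *
M=np.load("M4.npy")
for k,u,z in(("coaster",(497,351),.014),("left",(417,351),.014),("right",(578,351),.014),("tin",(322,166),.06),("tinedge",(340,269),.06),("teapot edge",(408,432),.03),("baseA",(209,222),.028),("baseB",(236,489),.028),("baseA0",(219,222),0),("baseB0",(259,474),0)):
    p=wworld(M,np.array(u)/2-.25,z);print(k,p.round(4),kf(p))
```

```text
coaster [0.6    0.0182 0.014 ] [-0.2836 -0.0031]
left [ 0.5908 -0.0307  0.014 ] [-0.2338 -0.003 ]
right [0.6094 0.0677 0.014 ] [-0.334  -0.0031]
tin [ 0.4849 -0.0314  0.06  ] [-0.2134 -0.107 ]
tinedge [ 0.5347 -0.0389  0.06  ] [-0.2153 -0.0566]
teapot edge [ 0.6368 -0.0445  0.03  ] [-0.2289  0.0447]
baseA [ 0.4959 -0.1185  0.028 ] [-0.1299 -0.0799]
baseB [ 0.6543 -0.165   0.028 ] [-0.1137  0.0844]
baseA0 [ 0.4937 -0.1314  0.    ] [-0.1168 -0.0797]
baseB0 [ 0.6559 -0.1679  0.    ] [-0.1112  0.0864]
```

>>> {"op": "move_arm", "data": {
  "commands": [-0.001,0,0,-0.014,255,0,0,0.055,0,255,0,0,0.055,0,255,0,0,0.05,0,255,0,0,0.02,0,255,0,0,0,0,255]
}}

```text
time: 5.55
eef_pos: [0.6093, 0.1022, 0.0244]
orientation: [-0.002, 0.086, 0.996, -0.0]
contact_force: [0.0, 0.2, 0.3]
finger_gap: 0.0003
grip_force: 0.0
```

```bash
python3 -c "
from h import *
report()"
```

```text
t 5.55 tcp [0.6093 0.1022 0.0244] kf [-0.3678 -0.0097] toolY deg 80.12 F [0.04 0.23 0.32] gap 0.0003
```

>>> {"op": "move_arm", "data": {
  "commands": [-0.0055,0,0.01,0,255,0,0,0.008,0,255,0,0,0,0,255,0,0,0,0,255]
}}

```text
time: 6.05
eef_pos: [0.6169, 0.1012, 0.0091]
orientation: [0.0, 0.086, 0.996, 0.0]
contact_force: [0.5, 0.9, 0.1]
finger_gap: 0.0006
grip_force: 0.0
```

```bash
python3 -c "
from h import *
report()"
```

```text
t 6.05 tcp [0.6169 0.1012 0.0091] kf [-0.3683 -0.002 ] toolY deg 80.1 F [0.46 0.89 0.12] gap 0.0006
```

>>> {"op": "move_arm", "data": {
  "commands": [0.002,0,0.003,0,255,0,-0.007,0,0,255,0,-0.01,0,0,255,0,-0.01,0,0,255,0,-0.01,0,0,255,0,-0.01,0,0,255,0,-0.01,0,0,255,0,-0.01,0,0,255,0,-0.01,0,0,255,0,-0.008,0,0,255,0,-0.005,0,0,255,0,0,0,0,255]
}}

```text
time: 7.55
eef_pos: [0.599, 0.0125, 0.0055]
orientation: [-0.0, 0.087, 0.996, -0.0]
contact_force: [-0.2, 0.5, -0.3]
finger_gap: 0.0008
grip_force: 0.0
```

Run:
```python
from h import *
report();im=robot.read_camera("top");cv2.imwrite("pics/t5.png",cv2.resize(im[110:260,270:500],None,fx=3.4,fy=3.4,interpolation=cv2.INTER_CUBIC))
```

```text
t 7.55 tcp [0.599  0.0125 0.0055] kf [-0.2778 -0.003 ] toolY deg 80.07 F [-0.21  0.47 -0.28] gap 0.0008
```

View pics/t5.png

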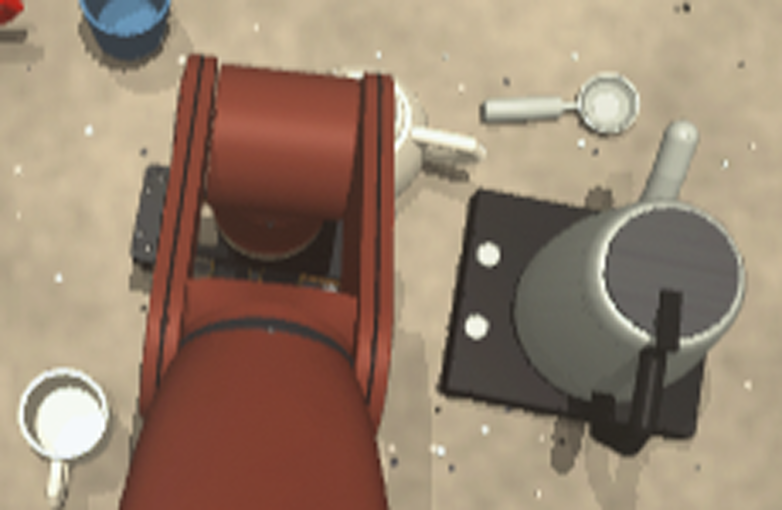

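The arm covers the coaster, which by the TCP pose is mid-gap with no side force. Nothing else has moved, so I'll continue.

>>> {"op": "move_arm", "data": {
  "commands": [0,-0.006,0,0,255,0,-0.008,0,0,255,0,-0.008,0,0,255,0,-0.008,0,0,255,0,-0.007,0,0,255,0,-0.005,0,0,255,0,-0.003,0,0,255,0,-0.002,0,0,255,0,0,0,0,255]
}}

```text
time: 8.72
eef_pos: [0.591, -0.0334, 0.0055]
orientation: [-0.0, 0.086, 0.996, -0.0]
contact_force: [0.6, -0.2, -0.4]
finger_gap: 0.0008
grip_force: 0.0
```

```bash
python3 -c "
from h import *
report();im=robot.read_camera('wrist');s,M=wpose();np.save('M6.npy',M);cv2.imwrite('pics/w6.png',cv2.resize(im[60:260,40:360],None,fx=2.5,fy=2.5,interpolation=cv2.INTER_CUBIC))"
```

```text
t 8.72 tcp [ 0.591  -0.0334  0.0055] kf [-0.2312 -0.0023] toolY deg 80.1 F [ 0.56 -0.23 -0.43] gap 0.0008
```

View pics/w6.png

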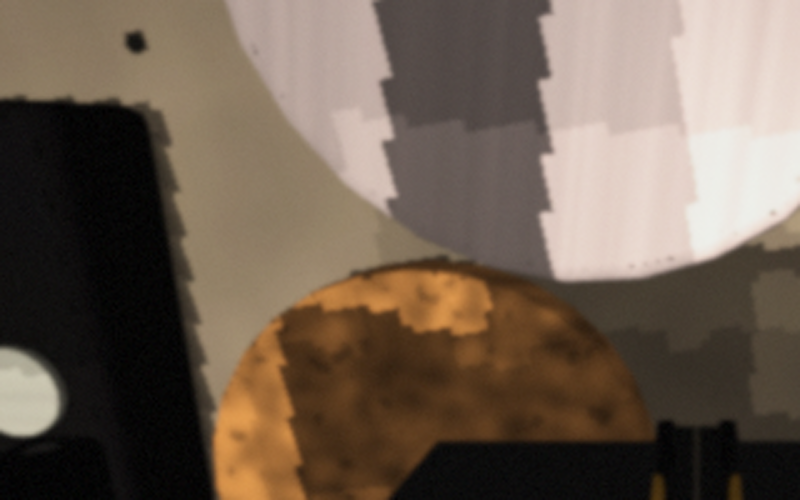

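The wrist view shows the coaster past the tin, with its left rim at about (213,470) a few mm short of the base front. I'll make small steps and watch the force.

>>> {"op": "move_arm", "data": {
  "commands": [0,-0.0015,0,0,255,0,-0.0015,0,0,255,0,0,0,0,255]
}}

```text
time: 9.15
eef_pos: [0.5905, -0.0365, 0.0056]
orientation: [0.0, 0.086, 0.996, -0.0]
contact_force: [0.2, 0.5, -0.3]
finger_gap: 0.0005
grip_force: 0.0
```

>>> {"op": "move_arm", "data": {
  "commands": [0,-0.001,0,0,255,0,0,0,0,255]
}}

```text
time: 9.4
eef_pos: [0.5903, -0.0374, 0.0055]
orientation: [-0.0, 0.086, 0.996, -0.0]
contact_force: [-0.5, 0.2, 0.2]
finger_gap: 0.0004
grip_force: 0.0
```

>>> {"op": "move_arm", "data": {
  "commands": [0,-0.001,0,0,255,0,0,0,0,255]
}}

```text
time: 9.65
eef_pos: [0.5901, -0.0384, 0.0055]
orientation: [-0.0, 0.086, 0.996, -0.0]
contact_force: [0.3, -1.0, -0.3]
finger_gap: 0.0004
grip_force: 0.0
```

>>> {"op": "move_arm", "data": {
  "commands": [0,-0.001,0,0,255,0,0,0,0,255]
}}

```text
time: 9.9
eef_pos: [0.59, -0.0394, 0.0056]
orientation: [0.0, 0.086, 0.996, -0.0]
contact_force: [0.2, -1.2, 0.4]
finger_gap: 0.0009
grip_force: 0.0
```

>>> {"op": "move_arm", "data": {
  "commands": [0,-0.001,0,0,255,0,0,0,0,255]
}}

```text
time: 10.15
eef_pos: [0.5898, -0.0404, 0.0055]
orientation: [-0.0, 0.086, 0.996, -0.0]
contact_force: [0.2, -0.5, -0.4]
finger_gap: 0.0009
grip_force: 0.0
```

>>> {"op": "move_arm", "data": {
  "commands": [0,-0.001,0,0,255,0,0,0,0,255]
}}

```text
time: 10.4
eef_pos: [0.5897, -0.0414, 0.0055]
orientation: [0.0, 0.086, 0.996, -0.0]
contact_force: [-0.4, -0.2, -0.1]
finger_gap: 0.0006
grip_force: 0.0
```

>>> {"op": "move_arm", "data": {
  "commands": [0,-0.001,0,0,255,0,0,0,0,255]
}}

```text
time: 10.65
eef_pos: [0.5895, -0.042, 0.0055]
orientation: [0.0, 0.086, 0.996, 0.0]
contact_force: [0.3, 2.4, 0.2]
finger_gap: 0.0006
grip_force: 1.0
```

>>> {"op": "move_arm", "data": {
  "commands": [0,-0.001,0,0,255,0,0,0,0,255]
}}

```text
time: 10.9
eef_pos: [0.5895, -0.0421, 0.0055]
orientation: [0.0, 0.086, 0.996, 0.001]
contact_force: [1.6, 6.0, -0.1]
finger_gap: 0.0006
grip_force: 3.0
```

```bash
python3 -c "
from h import *
report();im=robot.read_camera('wrist');a=im[60:260,40:360];cv2.imwrite('pics/w7raw.png',im)
b=cv2.resize(cv2.imread('pics/w6.png'),(320,200),interpolation=cv2.INTER_AREA)
for r in (170,180,190):
  for q in(b,a):
    print(r,[(x+40,tuple(int(v) for v in q[r,x])) for x in range(76,100,2)])"
```

```text
t 10.9 tcp [ 0.5895 -0.0421  0.0055] kf [-0.2224 -0.0022] toolY deg 80.09 F [ 1.61  5.99 -0.13] gap 0.0006
170 [(116, (6, 7, 7)), (118, (5, 6, 7)), (120, (27, 31, 36)), (122, (45, 54, 63)), (124, (57, 73, 85)), (126, (80, 123, 169)), (128, (79, 150, 217)), (130, (76, 150, 218)), (132, (74, 144, 213)), (134, (75, 144, 213)), (136, (75, 147, 216)), (138, (76, 148, 216))]
170 [(116, (2, 3, 1)), (118, (3, 3, 5)), (120, (5, 5, 5)), (122, (8, 7, 8)), (124, (4, 4, 8)), (126, (27, 53, 82)), (128, (72, 139, 205)), (130, (79, 155, 224)), (132, (79, 153, 222)), (134, (80, 153, 220)), (136, (78, 152, 220)), (138, (80, 155, 223))]
180 [(116, (5, 5, 5)), (118, (7, 5, 7)), (120, (4, 7, 7)), (122, (29, 34, 40)), (124, (50, 71, 93)), (126, (68, 124, 181)), (128, (75, 144, 211)), (130, (76, 147, 216)), (132, (73, 143, 210)), (134, (69, 134, 199)), (136, (63, 122, 183)), (138, (56, 111, 170))]
180 [(116, (6, 5, 4)), (118, (2, 3, 3)), (120, (5, 4, 4)), (122, (7, 7, 7)), (124, (10, 16, 24)), (126, (47, 92, 146)), (128, (76, 146, 213)), (130, (78, 150, 219)), (132, (76, 148, 218)), (134, (75, 144, 210)), (136, (69, 131, 195)), (138, (60, 118, 177))]
190 [(116, (3, 2, 4)), (118, (8, 8, 8)), (120, (3, 6, 5)), (122, (9, 9, 10)), (124, (29, 38, 49)), (126, (56, 101, 147)), (128, (72, 140, 208)), (130, (73, 140, 207)), (132, (67, 132, 197)), (134, (72, 140, 207)), (136, (74, 145, 214)), (138, (78, 151, 219))]
190 [(116, (6, 8, 7)), (118, (8, 8, 8)), (120, (3, 3, 3)), (122, (7, 8, 7)), (124, (8, 8, 12)), (126, (22, 42, 66)), (128, (57, 115, 173)), (130, (73, 144, 210)), (132, (69, 135, 199)), (134, (72, 138, 203)), (136, (78, 149, 217)), (138, (77, 152, 221))]
```

The TCP has stopped and the force has risen to 6 N at the predicted spot, so the rim is against the base. I'll back off straight, rise and clear away.

>>> {"op": "move_arm", "data": {
  "commands": [0,0.001,0,0,255,0,0.002,0,0,255,0,0.01,0,0,255,0,0.015,0,0,255,0,0,-0.03,0,255,0,0,-0.055,0,255,0,0,-0.06,0,255,0,0,-0.06,0,255,0,0.055,0,0,255,0,0.055,0,0,255,0,0.055,0,0,255,0,0,0,0,255]
}}

```text
time: 12.45
eef_pos: [0.6221, 0.1516, 0.2103]
orientation: [-0.0, 0.084, 0.997, 0.0]
contact_force: [0.3, -0.8, -0.4]
finger_gap: 0.0004
grip_force: 0.0
```

>>> {"op": "move_arm", "data": {
  "commands": [0,0.055,0,0,255,0,0.05,0,0,255,0,0,0,0,255,0,0,0,0,255]
}}

```text
time: 12.95
eef_pos: [0.6403, 0.2496, 0.2101]
orientation: [-0.0, 0.086, 0.996, -0.001]
contact_force: [-0.2, -0.9, 1.3]
finger_gap: 0.0005
grip_force: 0.0
```

Run:
```python
from h import *
report();im=robot.read_camera("top");cv2.imwrite("pics/t8.png",cv2.resize(im[110:260,270:500],None,fx=3.4,fy=3.4,interpolation=cv2.INTER_CUBIC))
```

```text
t 12.95 tcp [0.6403 0.2496 0.2101] kf [-0.5185 -0.0067] toolY deg 80.12 F [-0.21 -0.92  1.26] gap 0.0005
```

View pics/t8.png

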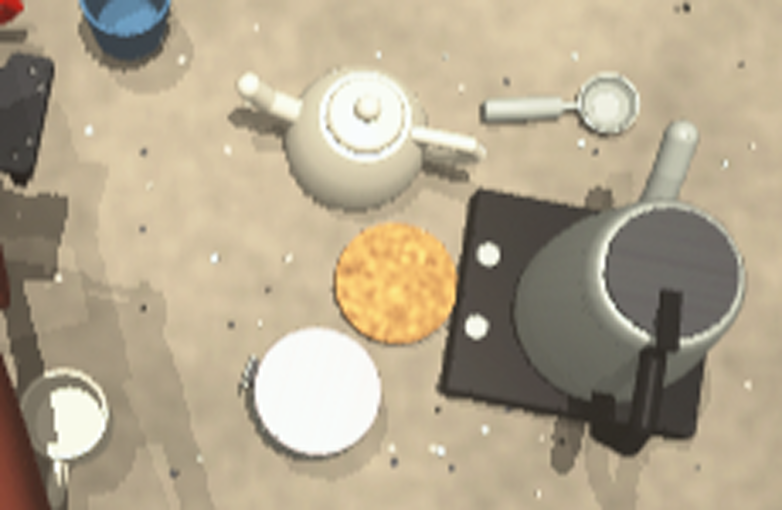

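The coaster at (397,283) has its right rim at (458,283), against the base front. The teapot, tin, kettle, spoon, cup and jug are unmoved, and the hand is clear.

```bash
python3 -c "
from cell import robot
print(robot.finish_job())"
```

```text
the job is handed in; nothing more can be done
None
```

I slid the coaster through the gap until its rim rested against the front of the kettle's base; nothing else I could see had moved, the hand is clear, and the job is handed in at about 13 s.

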